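# Tap the inlay stones flush in order

### The arm

A 7-joint arm with a two-finger parallel gripper is mounted at the origin on the work surface; the furniture and walls round the work are solid. World frame = base frame: x ahead of the robot, y to its left, z up, the work surface at z = 0. Lengths are in m, angles in rad, forces in N, time in s.
With the tool pointing down it reaches from about 0.4 to 0.85 m from the base axis. Payload 4.5 kg.
Tool frame: the origin (TCP) lies on the centre line of the jaws, within the pads' length; the fingertips stand 11 mm ahead of it and the grasp point (between the pads) lies 8 mm behind it; z points along the fingers, x is the direction in which the jaws open and shut, and the axes are right-handed (so a half turn about z gives the same grasp; the last joint's range is limited). The gripper opens to 88 mm and grips with 3 to 60 N. Pads are 18 mm wide; open, the fingers measure 123 mm over their backs; the gripper's body (75 mm by 187 mm) begins 45 mm behind the grasp point.
Start: joints at [-1.118, 0.689, -0.195, 1.565, 0.157, 0.902, -0.215], TCP at [0.254, 0.571, 0.25] pointing down, gripper open.
Joint ranges: [-3.01, 3.01], [-0.46, 2.08], [-1.47, 1.51], [0.13, 2.56], [-1, 4.14], [0.04, 2.09], [-2.66, 2.66]. Speed limits (rad/s): [2.57, 2.57, 3.14, 3.14, 3.14, 3.14, 3.14].

### API

Orientations are given as a unit quaternion [x, y, z, w].
In Python, from plant import r, vision, order, nets gives the robot as it stands.
- The arm moves only by the tool send_rows, never from a script. Its argument "series" is a list of rows, each an object with "delta_pos": the shift along the tool's x, y, z in cm, a list of three; "turn": the turn about the tool's z in degrees; "jaw": the closure, from 0 (fully open) to 1 (shut). In form: [{"delta_pos": [x, y, z], "turn": turn, "jaw": jaw}, ...]. A call has 1 to 8 rows; each row is the pose to reach, as a shift and turn from the pose commanded when the call began, along the tool's axes at that moment; what a row does not reach only later rows make up. A row lasts 1/12 s, in which the tool goes at most 41.7 mm and 7.16 degrees, less where a joint would pass 70% of its speed; a pose out of reach is approached as far as the arm can. A call with a gripper value outside its range is refused whole. The fingers move at their own pace and stop on an object; "force" is the grip in N (left out, the last holds). Time passes only in rows, so rows that repeat a pose let the fingers close. It gives the time, the measured TCP pose, the force and the opening at its end, in the units of the state.
- r.get_state(): the state, without advancing time (a new reading comes with each control period).
- vision.snapshot(name): name is "scene" or "top" or "wrist"; returns the picture (420x560x3 uint8, blue, green, red); there is no depth.
- vision.camera_params(name): a dict with "intrinsics" (3x3 intrinsics, pixels), "extrinsics" (4x4, takes a point from world to camera coordinates). Camera axes: x right, y down, z forward; pixel columns grow to the right and rows downward; lengths in m; the calibration is good to about 2 mm. The wrist camera is an equidistant fisheye: a pixel r from the principal point sees the ray r / f radians off the axis. A picture is of the moment at which its call begins: read the wrist's pose just before it. camera_params takes no time and is no camera call; for the wrist camera it gives the pose at the moment of the call.
- order.finish_job(): hands the job in, once; it reports no verdict.
Trained networks look in the newest picture that a camera, given by its name, has taken for a name from the list of things; names that differ only in an ending like _2 or _b are one class to them, and where a whole thing is asked for, a point or a joint stands for the part that bears it (a point fixed in the world has none). Each returns a list of dicts, best first, with "score" (0 to 1); they miss things now and then, are a little off and sometimes report something else, mostly with a low value. They report only what shows in the picture. A call takes as long as a camera call.
- nets.boxes_of(camera, label): "location" ([row, column] as shares, 0 to 1, of the picture: columns of its width, rows of its height, amid what is visible of it).
- nets.trace(camera, label): "region" (420x560 bool, what is visible of it) and "location" ([row, column] as shares, 0 to 1, of the picture: columns of its width, rows of its height, amid what is visible of it).
The state is a dict: "clock": time; "q": joint angles; "qd": joint speeds; "joint_torque": joint torques, N m; "tool_pos": TCP position; "eef_rot": TCP orientation; "contact_force": force on the tool from outside, world axes, zero at the start; "moment": the same for the moment, N m; "opening": opening from 0.0 (shut) to 1.0 (fully open).
Only numpy, scipy, OpenCV 4.12 (cv2) and the standard library are available. Lean on these libraries where they do the work, as an engineer would, in place of code of your own. Each camera call takes 0.05 s, during which the arm holds its last target.

### The job

Three stones of the marble inlay panel still stand proud and must be bedded: with the fingertips press the red one lightly down until it is flush with the panel, then the green one, then the yellow one, touching each only when its turn comes. Leave the black stone untouched and still proud. Pick nothing up, and leave the tape, sanding block and spanner where they lie.

Things in the scene. Friction and masses are not known exactly. Their poses are not given: they have to be found in the camera images.
- inlay_panel: White marble inlay panel with thin timber edging, 150 x 150 x 32 mm, fixed to the bench, lying flat. Origin at the centre of its underside; x and y run along its edges, z up. Its top face is 32 mm above the bench. Four square pockets, centred 32 mm either side of the panel's middle in its x and y, hold four stones; which stone is in which pocket varies.
- panel_top (a point): Centre of the panel's top face (32 mm above the bench), between the four stones.
- red_top (a point): Centre of the flat top face of the red stone, 44 x 44 mm, edges parallel to the panel's; z up. At the start it stands 6 to 10 mm above the panel's top face.
- red_stone (a joint): How far the red stone has gone down into its pocket (m): 0 = top 8 mm above the panel, 0.008 = top flush with the panel and resting on the hard pocket floor, negative = pulled up. It slides with about 3 N of friction and stays where it is left (no spring).
- green_top (a point): Centre of the flat top face of the dark green stone, 44 x 44 mm, edges parallel to the panel's; z up. At the start it stands 6 to 10 mm above the panel's top face.
- green_stone (a joint): How far the dark green stone has gone down into its pocket (m): 0 = top 8 mm above the panel, 0.008 = top flush with the panel and resting on the hard pocket floor, negative = pulled up. It slides with about 3 N of friction and stays where it is left (no spring).
- yellow_top (a point): Centre of the flat top face of the ochre yellow stone, 44 x 44 mm, edges parallel to the panel's; z up. At the start it stands 6 to 10 mm above the panel's top face.
- yellow_stone (a joint): How far the ochre yellow stone has gone down into its pocket (m): 0 = top 8 mm above the panel, 0.008 = top flush with the panel and resting on the hard pocket floor, negative = pulled up. It slides with about 3 N of friction and stays where it is left (no spring).
- black_top (a point): Centre of the flat top face of the black stone, 44 x 44 mm, edges parallel to the panel's; z up. At the start it stands 6 to 10 mm above the panel's top face.
- black_stone (a joint): How far the black stone has gone down into its pocket (m): 0 = top 8 mm above the panel, 0.008 = top flush with the panel and resting on the hard pocket floor, negative = pulled up. It slides with about 3 N of friction and stays where it is left (no spring).
- masking_tape: Roll of masking tape lying flat, 100 mm across, 25 mm high; origin at the centre of its underside. Bystander.
- sanding_block: Dark grey sanding block lying flat well away from the panel, 62 x 115 x 34 mm; origin at the centre of its underside, length along its y. Bystander (not one of the inlay stones).
- pin_spanner: Flat steel pin spanner, 44 x 143 x 12 mm, lying beside the panel; origin at the centre of its underside, length along its y. Bystander.

How it is judged:
On the way, in this order (a step that is already met when the one before it is completed fails the run):
1. the red stone is pressed flush by the fingers, first (value of joint red_stone above 0.0065 m and contact force between the fingers and red_stone above 0.3 N).
2. the green stone is pressed flush by the fingers, second (value of joint green_stone above 0.0065 m and contact force between the fingers and green_stone above 0.3 N).
3. the yellow stone is pressed flush by the fingers, third (value of joint yellow_stone above 0.0065 m and contact force between the fingers and yellow_stone above 0.3 N).
At the end, for the whole second after the job is handed in: The red, green and yellow stones are flush with the panel to 1.5 mm, the black stone still stands at least 3.5 mm proud, and tape, sanding block and spanner lie at rest within 15 mm of where they were (value of joint each of red_stone, green_stone, yellow_stone above 0.0065 m and value of joint black_stone below 0.0045 m and distance of each of masking_tape, sanding_block, pin_spanner from where it was at the start of the episode below 0.015 m and linear speed of each of masking_tape, sanding_block, pin_spanner below 0.02 m/s); the robot touches nothing.
It fails at once if a stone is touched before its turn (the green before the red is flush, the yellow before the green is flush) ((contact force between the fingers and green_stone above 0.5 N and value of joint red_stone below 0.0065 m) or (contact force between the fingers and yellow_stone above 0.5 N and value of joint green_stone below 0.0065 m)).
It fails at once if the black stone is touched or shifted (2 mm or more) (contact force between the fingers and black_stone above 0.5 N or distance of black_top from where it was at the start of the episode above 0.002 m).
It fails at once if a stone or the panel is pressed hard (over 40 N) instead of lightly (contact force between the fingers and red_stone above 40 N or contact force between the fingers and green_stone above 40 N or contact force between the fingers and yellow_stone above 40 N or contact force between the fingers and inlay_panel above 40 N).
It fails at once if a stone is pulled up out of its pocket (value of joint any of red_stone, green_stone, yellow_stone, black_stone below -0.006 m).
It fails at once if tape, sanding block or spanner is lifted or displaced (over 15 mm) (distance of any of masking_tape, sanding_block, pin_spanner from where it was at the start of the episode above 0.015 m).
It also fails if it takes over 35 s, if anything falls off the work surface, if the arm or the gripper's body presses on something with over 40 N, if the wrist force passes 120 N, or if a joint passes its speed limit or range.

## Working session

There is one attempt and no reset: what is moved stays moved. The work goes in short steps, Python scripts to look and compute and a tool call to move; the robot and the scene stay as the last step left them, time stands still between calls to the robot, and variables do not carry over. Pictures are saved under pics/ and viewed, and the job is handed in when it is done.

Besides the shell and the picture viewer there is one more tool, called after ">>>" in YAML: its name, and indented under it one key for each argument. send_rows: Moves the arm, as the interface text tells. Its arguments: {"type":"object","properties":{"series":{"type":"array"},"force":{"type":"number"}},"required":["series"]}

```bash
mkdir -p pics
python3 - <<'E'
from plant import r, vision, order, nets
import cv2,numpy as np
s=r.get_state();print({k:np.round(v,3).tolist() for k,v in s.items()})
for n in ("scene","top"):
    cv2.imwrite(f"pics/{n}0.png",vision.snapshot(n))
    p=vision.camera_params(n);print(n,np.round(p["intrinsics"],1).tolist(),np.round(p["extrinsics"],3).tolist())
    for l in ("red_top","green_top","yellow_top","black_top","inlay_panel"):
        print(l,[(np.round(np.array(d["location"])*[420,560],1).tolist(),round(d["score"],2)) for d in nets.boxes_of(n,l)[:2]])
print(r.get_state()["clock"])
E
```

```text
{'clock': 0.0, 'q': [-1.118, 0.69, -0.195, 1.566, 0.157, 0.902, -0.215], 'qd': [-0.002, -0.0, -0.002, -0.001, 0.001, -0.001, 0.0], 'joint_torque': [0.001, -52.756, -1.267, -15.342, -0.053, 0.007, 0.0], 'tool_pos': [0.254, 0.57, 0.249], 'eef_rot': [0.839, 0.545, -0.001, 0.001], 'contact_force': [-0.298, 0.322, -0.343], 'moment': [-0.019, -0.021, -0.011], 'opening': 0.999}
scene [[473.8, 0.0, 282.3], [0.0, 473.8, 217.8], [0.0, 0.0, 1.0]] [[0.759, -0.651, 0.017, -0.483], [-0.399, -0.485, -0.778, 0.207], [0.515, 0.584, -0.628, 0.913], [0.0, 0.0, 0.0, 1.0]]
red_top [([285.1, 292.0], 0.95)]
green_top [([274.3, 316.7], 0.66), ([280.2, 297.3], 0.59)]
yellow_top [([257.7, 292.0], 0.6)]
black_top [([266.3, 275.7], 0.83)]
inlay_panel [([280.2, 299.2], 0.78), ([256.9, 291.1], 0.36)]
top [[481.5, 0.0, 281.9], [0.0, 481.5, 214.7], [0.0, 0.0, 1.0]] [[0.007, -1.0, 0.001, -0.147], [-0.987, -0.007, -0.16, 0.53], [0.16, -0.0, -0.987, 0.994], [0.0, 0.0, 0.0, 1.0]]
red_top [([259.3, 338.5], 0.68)]
green_top [([233.7, 340.3], 0.67)]
yellow_top [([229.2, 311.1], 0.87), ([234.8, 340.7], 0.42)]
black_top [([260.3, 309.9], 0.94)]
inlay_panel [([244.4, 322.0], 0.61)]
0.6
```

Run:
```python
import cv2,numpy as np
a=cv2.imread("pics/top0.png");b=cv2.imread("pics/scene0.png")
cv2.imwrite("pics/t_crop.png",cv2.resize(a[180:320,230:417],None,fx=4,fy=4,interpolation=2))
cv2.imwrite("pics/both.png",cv2.resize(np.vstack([a,b]),(400,600)))
```

```text
(no output)
```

View pics/t_crop.png

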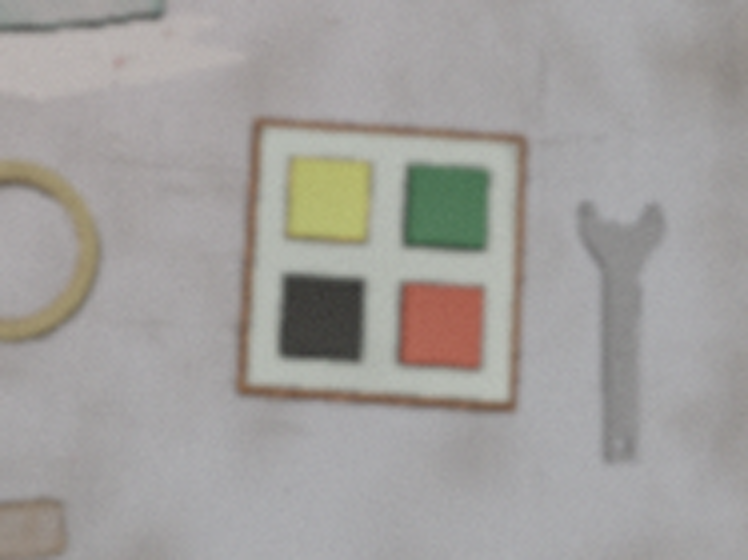

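View pics/top0.png

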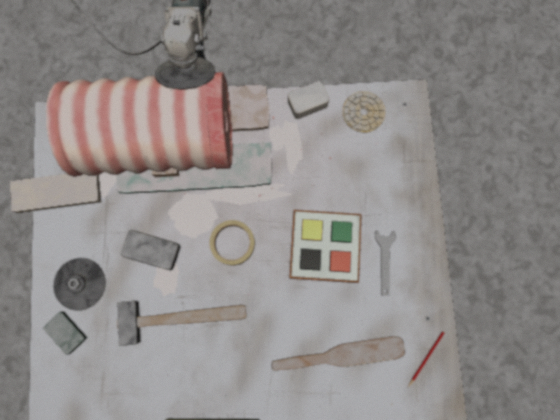

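View pics/scene0.png

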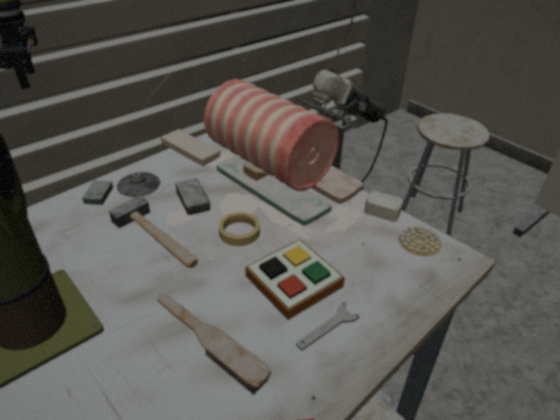

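The top view shows yellow at about (col 312, row 229), green (341, 232), black (310, 260) and red (340, 261). The boxes agree with this. The spanner is right of the panel and the tape is left.

```bash
cat > h.py <<'E'
import cv2,numpy as np
from plant import r, vision, order, nets
from scipy.spatial.transform import Rotation as R
def back(cam,px,z):
    p=vision.camera_params(cam);K=p["intrinsics"];E=np.array(p["extrinsics"])
    d=E[:3,:3].T@np.linalg.solve(K,[px[0],px[1],1]);c=-E[:3,:3].T@E[:3,3]
    return c+d*(z-c[2])/d[2]
def stones(img,roi):
    r0,r1,c0,c1=roi;hsv=cv2.cvtColor(img,cv2.COLOR_BGR2HSV)
    m={}
    H,S,V=[hsv[...,i].astype(int) for i in range(3)]
    m['red']=((H<10)|(H>172))&(S>120);m['green']=(H>50)&(H<90)&(S>90);m['yellow']=(H>20)&(H<36)&(S>80);m['black']=V<75
    out={}
    for k,a in m.items():
        b=np.zeros(a.shape,np.uint8);b[r0:r1,c0:c1]=a[r0:r1,c0:c1]
        n,l,st,ce=cv2.connectedComponentsWithStats(b)
        if n>1:
            i=1+st[1:,4].argmax();ang=cv2.minAreaRect(np.argwhere(l==i)[:,::-1].astype(np.float32))
            out[k]=(ce[i],st[i,4],ang)
    return out
E
python3 - <<'E'
from h import *
for n,roi in (("top",(213,278,295,358)),("scene",(243,305,250,340))):
    im=cv2.imread(f"pics/{n}0.png");o=stones(im,roi);P={}
    for k,(c,a,rc) in o.items():
        P[k]=back(n,c,.040);print(n,k,np.round(c,1),a,np.round(P[k],4),np.round(rc[1],1),round(rc[2],1))
    if len(P)==4:
        print("centre",np.mean(list(P.values()),0)); 
        for a,b in (("black","red"),("yellow","green"),("black","yellow"),("red","green")):
            d=P[b]-P[a];print(a,b,np.round(np.linalg.norm(d),4),np.degrees(np.arctan2(d[1],d[0])))
s=r.get_state();print(R.from_quat(s['eef_rot']).as_matrix().round(3))
E
```

```text
top red [339.7 261.1] 329 [ 0.4322 -0.2664  0.04  ] [18. 18.] 90.0
top green [347. 229.] 1 [ 0.501  -0.2828  0.04  ] [0. 0.] 0.0
top yellow [311.8 229.5] 358 [ 0.4994 -0.2072  0.04  ] [18.8 19. ] 3.8
top black [310.  259.2] 341 [ 0.4358 -0.2032  0.04  ] [18. 18.] 90.0
centre [ 0.46711773 -0.23987399  0.04      ]
black red 0.0633 -93.27513855612355
yellow green 0.0756 -88.79585934199244
black yellow 0.0638 -3.6417194850750723
red green 0.0708 -13.413503676338815
scene red [291.5 285.8] 338 [ 0.4277 -0.2713  0.04  ] [21.2 18.4] 45.0
scene green [315.8 272. ] 303 [ 0.492  -0.2746  0.04  ] [20.5 17.7] 45.0
scene yellow [296.6 255.4] 311 [ 0.4947 -0.2122  0.04  ] [16.5 22.4] 63.4
scene black [272.7 267.8] 357 [ 0.4314 -0.208   0.04  ] [21.9 18.4] 45.0
centre [ 0.46146887 -0.24151762  0.04      ]
black red 0.0634 -93.28684953607542
yellow green 0.0625 -92.49300140524247
black yellow 0.0635 -3.7322415311996475
red green 0.0644 -2.916231386963827
[[ 0.407  0.914  0.   ]
 [ 0.914 -0.407  0.   ]
 [ 0.    -0.    -1.   ]]
```

>>> send_rows:
  series:
    - {"delta_pos": [-1, 1.5, 0], "turn": -2, "jaw": 1}
    - {"delta_pos": [-3, 4.5, 0], "turn": -5, "jaw": 1}
    - {"delta_pos": [-5.5, 8, 0], "turn": -10, "jaw": 1}
    - {"delta_pos": [-8, 11.5, 0], "turn": -15, "jaw": 1}
    - {"delta_pos": [-10.5, 15, 0], "turn": -20, "jaw": 1}
    - {"delta_pos": [-13, 18.5, 0], "turn": -20.8, "jaw": 1}
    - {"delta_pos": [-15.5, 22, 0], "turn": -20.8, "jaw": 1}
    - {"delta_pos": [-18, 25.5, 0], "turn": -20.8, "jaw": 1}

```text
clock: 1.27
tool_pos: [0.4107, 0.308, 0.2499]
eef_rot: [0.726, 0.687, 0.0, 0.0]
contact_force: [0.3, 0.2, -0.3]
opening: 0.42
```

>>> send_rows:
  series:
    - {"delta_pos": [-3.5, 0.5, 0], "turn": 0, "jaw": 1}
    - {"delta_pos": [-7, 1, 0], "turn": 0, "jaw": 1}
    - {"delta_pos": [-10.5, 1.5, 0], "turn": 0, "jaw": 1}
    - {"delta_pos": [-14, 2, 0], "turn": 0, "jaw": 1}
    - {"delta_pos": [-17.5, 2.5, 0], "turn": 0, "jaw": 1}
    - {"delta_pos": [-21, 3, 0], "turn": 0, "jaw": 1}
    - {"delta_pos": [-24.5, 3.5, 0], "turn": 0, "jaw": 1}
    - {"delta_pos": [-28, 4, 0], "turn": 0, "jaw": 1}

```text
clock: 1.93
tool_pos: [0.4343, 0.0264, 0.25]
eef_rot: [0.727, 0.687, 0.0, 0.0]
contact_force: [0.2, 0.7, -0.1]
opening: 0.002
```

>>> send_rows:
  series:
    - {"delta_pos": [-3.5, 0.4, 0.5], "turn": 0, "jaw": 1}
    - {"delta_pos": [-7, 0.8, 1], "turn": 0, "jaw": 1}
    - {"delta_pos": [-10.5, 1.2, 2], "turn": 0, "jaw": 1}
    - {"delta_pos": [-14, 1.6, 3], "turn": 0, "jaw": 1}
    - {"delta_pos": [-17.5, 2, 4], "turn": 0, "jaw": 1}
    - {"delta_pos": [-21, 2.5, 5], "turn": 0, "jaw": 1}
    - {"delta_pos": [-24.5, 2.5, 6], "turn": 0, "jaw": 1}
    - {"delta_pos": [-26.5, 2.5, 6], "turn": 0, "jaw": 1}

```text
clock: 2.6
tool_pos: [0.4428, -0.2424, 0.1881]
eef_rot: [0.728, 0.685, -0.001, -0.0]
contact_force: [-0.1, -0.5, 0.4]
opening: 0.004
```

Run:
```python
from h import *
s=r.get_state();print(s['clock'],np.round(s['tool_pos'],4),np.round(s['q'],2),s['opening']);print(R.from_quat(s['eef_rot']).as_matrix().round(3))
p=vision.camera_params("wrist");print(np.round(p["intrinsics"],1).tolist(),np.round(p["extrinsics"],4).tolist())
cv2.imwrite("pics/w1.png",vision.snapshot("wrist"))
```

```text
2.6 [ 0.4428 -0.2424  0.1881] [ 0.63  0.65 -0.36  1.98  0.4   0.59  1.51] 0.003589552609281482
[[ 0.061  0.998 -0.002]
 [ 0.998 -0.061 -0.001]
 [-0.001 -0.002 -1.   ]]
[[325.2, 0.0, 279.7], [0.0, 325.2, 207.5], [0.0, 0.0, 1.0]] [[0.0605, 0.9982, -0.0018, 0.2154], [0.9606, -0.0577, 0.2719, -0.4588], [0.2713, -0.0182, -0.9623, 0.2062], [0.0, 0.0, 0.0, 1.0]]
```

View pics/w1.png

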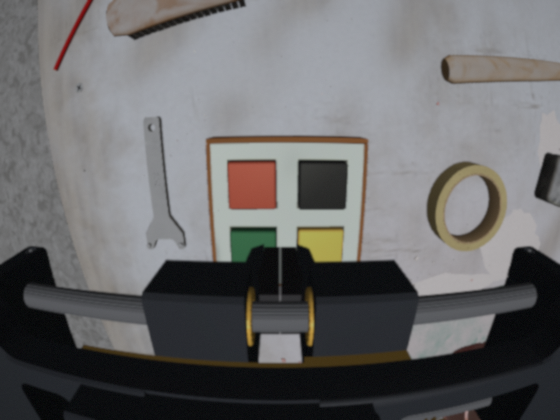

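The wrist view shows red centred near (252, 185), black near (323, 184), and green and yellow partly hidden by the gripper. The jaws are shut.

```bash
cat >> h.py <<'E'
def backw(p,px,z):
    K=p["intrinsics"];E=np.array(p["extrinsics"])
    v=np.array([px[0]-K[0][2],px[1]-K[1][2]])/K[0][0];t=np.linalg.norm(v)
    d=np.r_[v/t*np.sin(t),np.cos(t)];d=E[:3,:3].T@d;c=-E[:3,:3].T@E[:3,3]
    return c+d*(z-c[2])/d[2]
E
python3 - <<'E'
from h import *
p=vision.camera_params("wrist");im=cv2.imread("pics/w1.png")
o=stones(im,(150,232,215,360))
for k,(c,a,rc) in o.items():
    print(k,np.round(c,1),a,np.round(backw(p,c,.04),4),np.round(rc[1],1),rc[2])
for px in ((228,161),(275,160),(277,208),(229,209),(298,161),(345,161),(347,208),(300,208),(232,228),(276,228),(298,228),(342,228)): print(px,backw(p,px,.04).round(4))
for px in ((208,140),(367,139)): print("panel",backw(p,px,.032).round(4))
E
```

```text
red [251.6 183.9] 2161 [ 0.4281 -0.2708  0.04  ] [47. 46.] 0.0
green [253.2 230. ] 128 [ 0.4717 -0.2732  0.04  ] [42.  2.] 0.0
yellow [320.3 229.4] 184 [ 0.4752 -0.2108  0.04  ] [ 4. 44.] 90.0
black [321.7 184.3] 2295 [ 0.4324 -0.2082  0.04  ] [48. 48.] -0.0
(228, 161) [ 0.4059 -0.2901  0.04  ]
(275, 160) [ 0.4081 -0.2484  0.04  ]
(277, 208) [ 0.4519 -0.2496  0.04  ]
(229, 209) [ 0.4501 -0.2936  0.04  ]
(298, 161) [ 0.4102 -0.2283  0.04  ]
(345, 161) [ 0.4124 -0.1864  0.04  ]
(347, 208) [ 0.456  -0.1854  0.04  ]
(300, 208) [ 0.4533 -0.2288  0.04  ]
(232, 228) [ 0.4686 -0.2929  0.04  ]
(276, 228) [ 0.4711 -0.2518  0.04  ]
(298, 228) [ 0.4724 -0.2315  0.04  ]
(342, 228) [ 0.4752 -0.1902  0.04  ]
panel [ 0.3861 -0.3082  0.032 ]
panel [ 0.3941 -0.1635  0.032 ]
```

>>> send_rows:
  series:
    - {"delta_pos": [-1.5, -0.6, 1], "turn": 0, "jaw": 1}
    - {"delta_pos": [-2.8, -1.2, 3], "turn": 0, "jaw": 1}
    - {"delta_pos": [-2.8, -1.2, 5.5], "turn": 0, "jaw": 1}
    - {"delta_pos": [-2.8, -1.2, 8], "turn": 0, "jaw": 1}
    - {"delta_pos": [-2.8, -1.2, 10], "turn": 0, "jaw": 1}
    - {"delta_pos": [-2.8, -1.2, 11.5], "turn": 0, "jaw": 1}
    - {"delta_pos": [-2.8, -1.2, 12], "turn": 0, "jaw": 1}
    - {"delta_pos": [-2.8, -1.2, 12], "turn": 0, "jaw": 1}

```text
clock: 3.32
tool_pos: [0.4306, -0.2647, 0.0689]
eef_rot: [0.726, 0.687, -0.0, -0.001]
contact_force: [0.3, -1.0, -0.0]
opening: 0.005
```

Run:
```python
from h import *
s=r.get_state();print(s['clock'],np.round(s['tool_pos'],4),np.round(s['contact_force'],2))
cv2.imwrite("pics/w2.png",vision.snapshot("wrist"))
```

```text
3.3167 [ 0.4306 -0.2647  0.0689] [ 0.28 -0.97 -0.04]
```

View pics/w2.png

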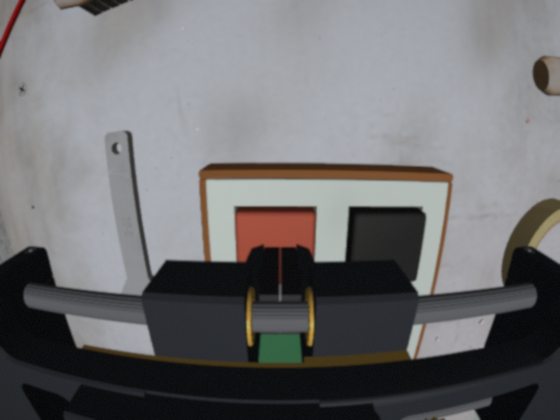

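The wrist view shows the red stone at cols 236–316, with the fingers centred at col 280, about 2 mm to its right. I'll back-project it to confirm.

Run:
```python
from h import *
p=vision.camera_params("wrist");s=r.get_state();print(np.round(s['tool_pos'],4))
for n,px in dict(redTL=(236,208),redTR=(315,208),blkTL=(350,208),blkTR=(424,210)).items(): print(n,backw(p,px,.04).round(4))
for n,px in dict(panTL=(203,177),panTR=(450,177)).items(): print(n,backw(p,px,.032).round(4))
```

```text
[ 0.431  -0.265   0.0697]
redTL [ 0.4057 -0.2868  0.04  ]
redTR [ 0.408  -0.2449  0.04  ]
blkTL [ 0.409  -0.2259  0.04  ]
blkTR [ 0.4126 -0.182   0.04  ]
panTL [ 0.3892 -0.3049  0.032 ]
panTR [ 0.3957 -0.1615  0.032 ]
```

>>> send_rows:
  series:
    - {"delta_pos": [-0.25, 0, 0.3], "turn": 0, "jaw": 1}
    - {"delta_pos": [-0.25, 0, 0.8], "turn": 0, "jaw": 1}
    - {"delta_pos": [-0.25, 0, 1.2], "turn": 0, "jaw": 1}
    - {"delta_pos": [-0.25, 0, 1.5], "turn": 0, "jaw": 1}
    - {"delta_pos": [-0.25, 0, 1.7], "turn": 0, "jaw": 1}
    - {"delta_pos": [-0.25, 0, 1.9], "turn": 0, "jaw": 1}
    - {"delta_pos": [-0.25, 0, 2.1], "turn": 0, "jaw": 1}
    - {"delta_pos": [-0.25, 0, 2.2], "turn": 0, "jaw": 1}

```text
clock: 4.03
tool_pos: [0.4307, -0.2677, 0.0476]
eef_rot: [0.727, 0.687, -0.0, 0.0]
contact_force: [0.2, 0.9, 2.1]
opening: 0.006
```

>>> send_rows:
  series:
    - {"delta_pos": [0, 0, 0.05], "turn": 0, "jaw": 1}
    - {"delta_pos": [0, 0, 0.1], "turn": 0, "jaw": 1}
    - {"delta_pos": [0, 0, 0.15], "turn": 0, "jaw": 1}
    - {"delta_pos": [0, 0, 0.2], "turn": 0, "jaw": 1}
    - {"delta_pos": [0, 0, 0.25], "turn": 0, "jaw": 1}
    - {"delta_pos": [0, 0, 0.3], "turn": 0, "jaw": 1}
    - {"delta_pos": [0, 0, 0.35], "turn": 0, "jaw": 1}
    - {"delta_pos": [0, 0, 0.35], "turn": 0, "jaw": 1}

```text
clock: 4.7
tool_pos: [0.4307, -0.2677, 0.0441]
eef_rot: [0.727, 0.687, 0.0, -0.0]
contact_force: [-0.7, -0.1, 1.4]
opening: 0.005
```

Fingertip height is now 33.1 mm. I'll go on in fine steps.

>>> send_rows:
  series:
    - {"delta_pos": [0, 0, 0.03], "turn": 0, "jaw": 1}
    - {"delta_pos": [0, 0, 0.06], "turn": 0, "jaw": 1}
    - {"delta_pos": [0, 0, 0.09], "turn": 0, "jaw": 1}
    - {"delta_pos": [0, 0, 0.12], "turn": 0, "jaw": 1}
    - {"delta_pos": [0, 0, 0.12], "turn": 0, "jaw": 1}

```text
clock: 5.12
tool_pos: [0.4307, -0.2677, 0.0434]
eef_rot: [0.727, 0.687, 0.0, 0.0]
contact_force: [-1.1, 0.6, 8.4]
opening: 0.004
```

>>> send_rows:
  series:
    - {"delta_pos": [0, 0, 0.02], "turn": 0, "jaw": 1}
    - {"delta_pos": [0, 0, 0.04], "turn": 0, "jaw": 1}
    - {"delta_pos": [0, 0, 0.04], "turn": 0, "jaw": 1}

```text
clock: 5.37
tool_pos: [0.4307, -0.2677, 0.0434]
eef_rot: [0.727, 0.687, -0.0, 0.0]
contact_force: [-1.3, 1.4, 11.2]
opening: 0.006
```

Red has bottomed: z stays at 0.0434 (tip at 32.4 mm) while the force rises to 11 N. Green is next, 64 mm along the tool's +y.

>>> send_rows:
  series:
    - {"delta_pos": [0, 0, -1], "turn": 0, "jaw": 1}
    - {"delta_pos": [0, 0, -2.5], "turn": 0, "jaw": 1}
    - {"delta_pos": [0, 1, -3], "turn": 0, "jaw": 1}
    - {"delta_pos": [0, 3, -3], "turn": 0, "jaw": 1}
    - {"delta_pos": [0, 5, -3], "turn": 0, "jaw": 1}
    - {"delta_pos": [0, 6.4, -3], "turn": 0, "jaw": 1}
    - {"delta_pos": [0, 6.4, -3], "turn": 0, "jaw": 1}
    - {"delta_pos": [0, 6.4, -3], "turn": 0, "jaw": 1}

```text
clock: 6.03
tool_pos: [0.4945, -0.2712, 0.0726]
eef_rot: [0.726, 0.687, 0.0, -0.0]
contact_force: [0.2, -0.4, -0.1]
opening: 0.006
```

Run:
```python
from h import *
s=r.get_state();print(s['clock'],np.round(s['tool_pos'],4),np.round(s['contact_force'],2))
cv2.imwrite("pics/w3.png",vision.snapshot("wrist"));cv2.imwrite("pics/s3.png",vision.snapshot("scene"))
a=cv2.imread("pics/s3.png")[200:330,220:370]
b=cv2.imread("pics/w3.png")
cv2.imwrite("pics/c3.png",np.hstack([cv2.resize(a,(346,300)),cv2.resize(b,(400,300))]))
```

```text
6.0333 [ 0.4945 -0.2712  0.0726] [ 0.16 -0.42 -0.07]
```

View pics/c3.png

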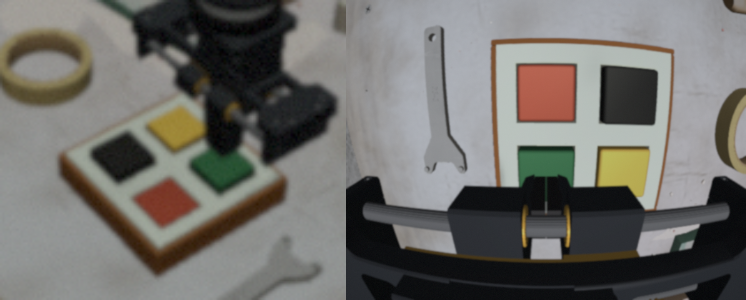

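The crops show red flush, black and green still proud, and the fingers centred over green (col 546 in the right crop).

>>> send_rows:
  series:
    - {"delta_pos": [0, 0, 0.6], "turn": 0, "jaw": 1}
    - {"delta_pos": [0, 0, 1.2], "turn": 0, "jaw": 1}
    - {"delta_pos": [0, 0, 1.6], "turn": 0, "jaw": 1}
    - {"delta_pos": [0, 0, 1.9], "turn": 0, "jaw": 1}
    - {"delta_pos": [0, 0, 2.1], "turn": 0, "jaw": 1}
    - {"delta_pos": [0, 0, 2.3], "turn": 0, "jaw": 1}
    - {"delta_pos": [0, 0, 2.45], "turn": 0, "jaw": 1}
    - {"delta_pos": [0, 0, 2.55], "turn": 0, "jaw": 1}

```text
clock: 6.8
tool_pos: [0.4939, -0.2712, 0.0469]
eef_rot: [0.727, 0.687, -0.0, -0.0]
contact_force: [-2.2, 0.1, 2.5]
opening: 0.007
```

>>> send_rows:
  series:
    - {"delta_pos": [0, 0, 0.05], "turn": 0, "jaw": 1}
    - {"delta_pos": [0, 0, 0.1], "turn": 0, "jaw": 1}
    - {"delta_pos": [0, 0, 0.15], "turn": 0, "jaw": 1}
    - {"delta_pos": [0, 0, 0.2], "turn": 0, "jaw": 1}
    - {"delta_pos": [0, 0, 0.25], "turn": 0, "jaw": 1}
    - {"delta_pos": [0, 0, 0.3], "turn": 0, "jaw": 1}
    - {"delta_pos": [0, 0, 0.3], "turn": 0, "jaw": 1}

```text
clock: 7.38
tool_pos: [0.4947, -0.2713, 0.044]
eef_rot: [0.727, 0.687, 0.0, 0.0]
contact_force: [-0.7, -0.1, 0.0]
opening: 0.004
```

>>> send_rows:
  series:
    - {"delta_pos": [0, 0, 0.03], "turn": 0, "jaw": 1}
    - {"delta_pos": [0, 0, 0.06], "turn": 0, "jaw": 1}
    - {"delta_pos": [0, 0, 0.09], "turn": 0, "jaw": 1}
    - {"delta_pos": [0, 0, 0.12], "turn": 0, "jaw": 1}
    - {"delta_pos": [0, 0, 0.15], "turn": 0, "jaw": 1}
    - {"delta_pos": [0, 0, 0.15], "turn": 0, "jaw": 1}

```text
clock: 7.88
tool_pos: [0.495, -0.2713, 0.0434]
eef_rot: [0.727, 0.687, 0.0, 0.001]
contact_force: [-2.7, 0.9, 9.6]
opening: 0.004
```

Green has bottomed at the same z (0.0434) with 9.6 N. Now yellow, 64 mm along the tool's +x.

>>> send_rows:
  series:
    - {"delta_pos": [0, 0, -1], "turn": 0, "jaw": 1}
    - {"delta_pos": [0, 0, -2.5], "turn": 0, "jaw": 1}
    - {"delta_pos": [1, 0, -3], "turn": 0, "jaw": 1}
    - {"delta_pos": [3, 0, -3], "turn": 0, "jaw": 1}
    - {"delta_pos": [5, 0, -3], "turn": 0, "jaw": 1}
    - {"delta_pos": [6.4, 0, -3], "turn": 0, "jaw": 1}
    - {"delta_pos": [6.4, 0, -3], "turn": 0, "jaw": 1}
    - {"delta_pos": [6.4, 0, -3], "turn": 0, "jaw": 1}

```text
clock: 8.55
tool_pos: [0.4987, -0.2063, 0.0727]
eef_rot: [0.726, 0.688, 0.0, 0.0]
contact_force: [-0.1, -1.3, 0.6]
opening: 0.008
```

Run:
```python
from h import *
s=r.get_state();print(s['clock'],np.round(s['tool_pos'],4),np.round(s['contact_force'],2))
cv2.imwrite("pics/w4.png",vision.snapshot("wrist"));cv2.imwrite("pics/s4.png",vision.snapshot("scene"))
a=cv2.imread("pics/s4.png")[200:330,220:370]
b=cv2.imread("pics/w4.png")
cv2.imwrite("pics/c4.png",np.hstack([cv2.resize(a,(346,300)),cv2.resize(b,(400,300))]))
```

```text
8.55 [ 0.4987 -0.2063  0.0727] [-0.1  -1.34  0.59]
```

View pics/c4.png

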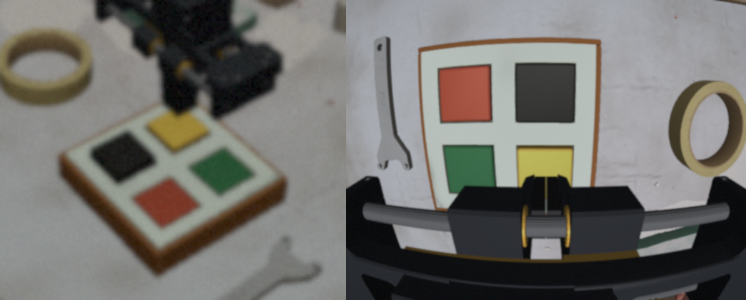

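Red and green are flush, and yellow and black are still proud. The fingers are centred over yellow (cols 517–574 in the right crop, mid 546).

>>> send_rows:
  series:
    - {"delta_pos": [0, 0, 0.6], "turn": 0, "jaw": 1}
    - {"delta_pos": [0, 0, 1.2], "turn": 0, "jaw": 1}
    - {"delta_pos": [0, 0, 1.6], "turn": 0, "jaw": 1}
    - {"delta_pos": [0, 0, 1.9], "turn": 0, "jaw": 1}
    - {"delta_pos": [0, 0, 2.1], "turn": 0, "jaw": 1}
    - {"delta_pos": [0, 0, 2.3], "turn": 0, "jaw": 1}
    - {"delta_pos": [0, 0, 2.45], "turn": 0, "jaw": 1}
    - {"delta_pos": [0, 0, 2.55], "turn": 0, "jaw": 1}

```text
clock: 9.32
tool_pos: [0.498, -0.2075, 0.0471]
eef_rot: [0.727, 0.687, -0.0, -0.0]
contact_force: [-0.8, 0.4, 2.7]
opening: 0.004
```

>>> send_rows:
  series:
    - {"delta_pos": [0, 0, 0.05], "turn": 0, "jaw": 1}
    - {"delta_pos": [0, 0, 0.1], "turn": 0, "jaw": 1}
    - {"delta_pos": [0, 0, 0.15], "turn": 0, "jaw": 1}
    - {"delta_pos": [0, 0, 0.2], "turn": 0, "jaw": 1}
    - {"delta_pos": [0, 0, 0.25], "turn": 0, "jaw": 1}
    - {"delta_pos": [0, 0, 0.3], "turn": 0, "jaw": 1}
    - {"delta_pos": [0, 0, 0.3], "turn": 0, "jaw": 1}

```text
clock: 9.9
tool_pos: [0.498, -0.2074, 0.044]
eef_rot: [0.727, 0.687, -0.0, -0.0]
contact_force: [-1.9, -0.4, 1.6]
opening: 0.005
```

>>> send_rows:
  series:
    - {"delta_pos": [0, 0, 0.03], "turn": 0, "jaw": 1}
    - {"delta_pos": [0, 0, 0.06], "turn": 0, "jaw": 1}
    - {"delta_pos": [0, 0, 0.09], "turn": 0, "jaw": 1}
    - {"delta_pos": [0, 0, 0.12], "turn": 0, "jaw": 1}
    - {"delta_pos": [0, 0, 0.15], "turn": 0, "jaw": 1}
    - {"delta_pos": [0, 0, 0.15], "turn": 0, "jaw": 1}

```text
clock: 10.4
tool_pos: [0.498, -0.2074, 0.0434]
eef_rot: [0.727, 0.687, -0.0, 0.0]
contact_force: [-3.1, 0.6, 11.0]
opening: 0.008
```

Yellow has bottomed too. I'll lift straight up and check.

>>> send_rows:
  series:
    - {"delta_pos": [0, 0, -1], "turn": 0, "jaw": 1}
    - {"delta_pos": [0, 0, -3], "turn": 0, "jaw": 1}
    - {"delta_pos": [0, 0, -6], "turn": 0, "jaw": 1}
    - {"delta_pos": [0, 0, -9], "turn": 0, "jaw": 1}
    - {"delta_pos": [0, 0, -12], "turn": 0, "jaw": 1}
    - {"delta_pos": [0, 0, -14], "turn": 0, "jaw": 1}
    - {"delta_pos": [0, 0, -15], "turn": 0, "jaw": 1}
    - {"delta_pos": [0, 0, -15], "turn": 0, "jaw": 1}

```text
clock: 11.07
tool_pos: [0.4998, -0.2077, 0.1948]
eef_rot: [0.727, 0.687, 0.001, 0.002]
contact_force: [0.9, -0.7, -0.5]
opening: 0.007
```

Run:
```python
from h import *
s=r.get_state();print(s['clock'],np.round(s['tool_pos'],4),np.round(s['contact_force'],2))
b=vision.snapshot("wrist");a=vision.snapshot("scene")[200:330,220:370]
cv2.imwrite("pics/c5.png",np.hstack([cv2.resize(a,(346,300),interpolation=2),cv2.resize(b,(400,300))]))
```

```text
11.0667 [ 0.4998 -0.2077  0.1948] [ 0.85 -0.71 -0.5 ]
```

View pics/c5.png

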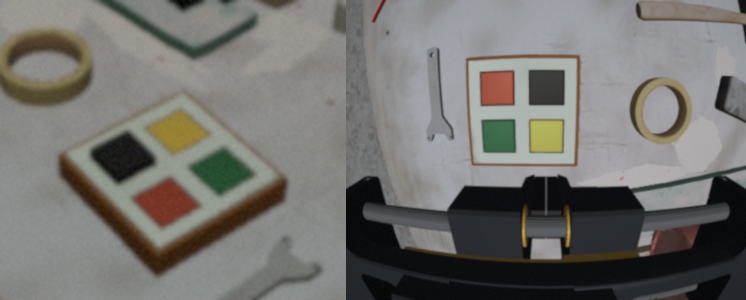

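Red, green and yellow look flush and black is still proud. The tape and spanner are where they were, and the arm is clear.

```bash
python3 -c "
from plant import order
print(order.finish_job())"
```

```text
the job is handed in; nothing more can be done
None
```

I pressed the red, green and yellow stones flush in that order with the closed fingertips, then lifted clear and handed the job in at about 11 s. No verdict came back.

- **Stones:** all three stopped at the same height, with the fingertips about 32.4 mm above the bench and the panel top at 32 mm. The force readings I took stayed at or below about 11 N.
- **Black stone and bystanders:** the last pictures show the three stones flush and the black stone still proud. They also show the tape and spanner unmoved and the arm clear of everything. The sanding block was only partly in view, and the arm worked well away from it.
- **Disagreements:** the cameras differed by up to about 6 mm on where the stones were. I settled this with closer wrist-camera views before pressing red, and checked the centring again over green and yellow. On the first top picture my colour mask missed green, so I placed it from the other views.

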